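# Dispense two dryer balls

## Robot

A 6-joint arm with a two-finger parallel gripper is mounted at the origin on the work surface. World frame = base frame: x ahead of the robot, y to its left, z up, the work surface at z = 0. Lengths are in m, angles in degrees, forces in N, time in s.
With the tool pointing down it reaches from about 0.35 to 0.875 m from the base axis. Payload 4.2 kg.
Tool frame: the origin (TCP) lies at the centre of the arm's flange, where the gripper is bolted on; the fingertips stand 173 mm ahead of it and the grasp point (between the pads) lies 155 mm ahead of it (ctrl.tcp_to_grasp is the distance from the TCP to the grasp point, in m); z points along the fingers, y is the direction in which the jaws open and shut (so a half turn about z gives the same grasp; the last joint's range is limited). The gripper opens to 85 mm and grips with 20 to 120 N. Pads are 22 mm wide; open, the fingers measure 114 mm over their backs; the gripper's body (76 mm by 85 mm) begins 54 mm behind the grasp point. The pads swing forward as they close: fully open they stand 13 mm farther back than shut.
Start: joints at [81.165, 22.042, 0.453, 0, -68.411, -14.817], TCP at [0.251, 0.572, 0.405] pointing down, gripper open.
Joint ranges: [-179.83, 179.83], [-69.29, 118.12], [-61.27, 80.66], [-181.25, 117.63], [-171.15, -9.14], [-177.46, 177.46]. Speed limits (degrees/s): [159.86, 159.86, 180, 180, 180, 180].

## Interface

Orientations are given as a 3x3 rotation matrix whose columns are the frame's x, y, z axes.
In Python, from plant import ctrl gives the robot as it stands.
- The arm moves only by the shell command python3 -m handwheel 'ROWS' [FORCE]. ROWS is JSON, a list of rows, each an object of numbers: "x", "y", "z": the shift along the tool's x, y, z in cm; "spin": the turn about the tool's z in degrees; "hand": the opening, from 0 (shut) to 1 (fully open). A call has 1 to 10 rows; each row is the pose to reach, as a shift and turn from the pose commanded when the call began, along the tool's axes at that moment; what a row does not reach only later rows make up. A row lasts 1/8 s, in which the tool goes at most 62.5 mm and 10.7 degrees, less where a joint would pass 70% of its speed; a pose out of reach is approached as far as the arm can. A call with a gripper value outside its range is refused whole. The fingers move at their own pace and stop on an object; FORCE is the grip in N (left out, the last holds). Time passes only in rows, so rows that repeat a pose let the fingers close. It gives the time, the measured TCP pose, the force and the opening at its end, in the units of the state.
- ctrl.get_state(): the state, without advancing time (a new reading comes with each control period).
- ctrl.snapshot(name): name is "side" or "top" or "wrist"; returns the picture (384x512x3 uint8, red, green, blue); there is no depth.
- ctrl.camera_model(name): a dict with "vfov" (degrees; the focal length in pixels is half the picture's height over the tangent of half this angle, whatever the lens; pixels are square), "cx", "cy" (the principal point, pixels), "distortion" ([k1, k2, p1, p2, k3] as OpenCV has them; the pictures are not rectified), "world_from_camera" (4x4, takes a point from camera to world coordinates); the wrist camera has in their place "hand_eye" (4x4, takes a point from camera to tool coordinates, whose origin is the TCP and whose axes are the flange's). Camera axes: x right, y down, z forward; pixel columns grow to the right and rows downward; lengths in m; the calibration is good to about 2 mm. A picture is of the moment at which its call begins: read the wrist's pose just before it. camera_model takes no time and is no camera call.
- ctrl.hand_in(): hands the job in, once; it reports no verdict.
The state is a dict: "time": time; "joint_pos": joint angles; "qd": joint speeds; "tau": joint torques, N m; "position": TCP position; "eef_rot": TCP orientation; "contact_force": force on the tool from outside, world axes, zero at the start; "wrist_torque": the same for the moment, N m; "gripper_width": finger opening in m.
Only numpy, scipy, OpenCV 4.12 (cv2) and the standard library are available. Lean on these libraries where they do the work, as an engineer would, in place of code of your own. Each camera call takes 0.05 s, during which the arm holds its last target.

## Task

Get two dryer balls for the next load out of the dispenser on the laundry counter: press the red pad of its rocking lever all the way down once, so that the yellow gate at the other end lifts, keep it down until the first two balls have rolled past the gate into the open trough, then let the lever come back up so that the gate is shut and the other two balls stay behind it. Use the fingertips on the pad: do not touch the balls or the gate, and leave the things standing around the dispenser where they are.

Things in the scene. Friction and masses are not known exactly. Their poses are not given: they have to be found in the camera images.
- dispenser: Grey dispenser screwed to the counter: a single-file chute 414 mm long, 74 mm wide, falling 0.14 rad towards its -y end. Origin on the counter under its middle; z up, +y the uphill end, x across. Four balls wait in the clear-sided magazine behind the gate; a sprung black foot on the lever clamps the third ball as the gate lifts, so one full stroke lets out two. Highest fixed part 164 mm up.
- trough (a point): Middle of the floor of the open pick-up trough below the gate (145 mm long, 66 mm wide inside, walls 24 mm high), 34 mm above the counter, at y = -128 mm in the dispenser's frame. Balls at rest in the trough have their centres at about y = -175 and -115 mm in the dispenser's frame.
- pivot (a point): Axis of the rocking lever, in the middle of the chute: it runs along the dispenser's x, at y = 11 mm, z = 150 mm in the dispenser's frame. The pad swings about it on a 134 mm radius.
- lever (a joint): Angle of the rocking lever, rad: 0 at rest (pad up, gate shut), grows as the pad is pressed, stop at 0.42 (fully down). The gate lets balls through from about 0.32. A spring brings it back up: pressing takes about 3 N at the start, 5 to 6 N just before the stop. Once it is fully down the first two balls need about 1 s to roll out.
- press_pad (a point): Red ribbed press pad on the lever's uphill end, 96 (its x, across the chute) x 56 (y) x 8 mm. Origin at the centre of its top face, z out of it. In the dispenser's frame it rests at y = 128, z = 216 mm, tipped 0.14 rad (uphill edge higher); fully down it is at y = 145, z = 162 mm, tipped 0.28 rad the other way. Nothing stands over it.
- gate (a point): Yellow gate, a plate 58 mm wide and 56 mm high on the other end of the lever, closing the chute at y = -57 mm in the dispenser's frame. Origin at the middle of its lower edge, z up along the plate; it rises about 35 mm when the lever is fully pressed. Not to be touched.
- ball0: Blue knobbed hard-plastic dryer ball, 60 mm in diameter, 45 g, origin at its centre (its axes turn as it rolls). First in the file, resting on the gate. To be let out.
- ball1: Blue knobbed hard-plastic dryer ball, 60 mm in diameter, 45 g, origin at its centre (its axes turn as it rolls). Second in the file. To be let out.
- ball2: Blue knobbed hard-plastic dryer ball, 60 mm in diameter, 45 g, origin at its centre (its axes turn as it rolls). Third in the file. Stays in the magazine; rolls down to the gate as the lever comes up.
- ball3: Blue knobbed hard-plastic dryer ball, 60 mm in diameter, 45 g, origin at its centre (its axes turn as it rolls). Fourth in the file, at the top. Stays in the magazine.
- bottle: White bottle with blue label and blue cap, 72 mm in diameter, 165 mm high, standing on the counter, origin under its base. To be left alone.
- dosing_cup: Orange plastic dosing cup, 66 mm in diameter, 60 mm high, origin under its base. To be left alone.
- scrub_brush: Wooden scrubbing brush lying bristles down, 50 x 120 x 44 mm, origin under its middle. To be left alone.
Things that resemble listed ones, but are neither listed nor needed, are in the scene too. What is shaped like the ball1 but white is not meant.

How it is judged (in metres and radians):
On the way:
1. fingertips hold the red pad down while the first two balls have rolled past the gate (value of joint lever above 0.25 rad and contact force between the fingers and lever_c0 above 1 N and y of each of ball0, ball1 in the frame of dispenser below -0.09 m), for 0.1 s.
At the end, for the whole second after the job is handed in: The lever is back up (under 0.05 rad) with the gate shut, the first two balls lie at rest in the open trough (centres beyond y = -95 mm in the dispenser's frame), and the other two lie at rest in the magazine behind the gate (centres above y = -45 mm) (value of joint lever below 0.05 rad and x of ball0 in the frame of dispenser between -0.012 and 0.012 m and linear speed of each of ball0, ball1, ball2, ball3 below 0.03 m/s and x of ball1 in the frame of dispenser between -0.012 and 0.012 m and x of ball2 in the frame of dispenser between -0.012 and 0.012 m and x of ball3 in the frame of dispenser between -0.012 and 0.012 m and y of ball0 in the frame of dispenser between -0.21 and -0.095 m and y of ball1 in the frame of dispenser between -0.21 and -0.095 m and z of each of ball0, ball1 in the frame of dispenser below 0.085 m and y of ball2 in the frame of dispenser between -0.045 and 0.19 m and y of ball3 in the frame of dispenser between -0.045 and 0.19 m and z of each of ball2, ball3 in the frame of dispenser below 0.12 m); the robot touches nothing.
It fails at once if a ball is touched by the fingers (contact force between the fingers and ball0 above 0.5 N or contact force between the fingers and ball1 above 0.5 N or contact force between the fingers and ball2 above 0.5 N or contact force between the fingers and ball3 above 0.5 N).
It fails at once if a ball is lifted out of the chute (z of any of ball0, ball1, ball2, ball3 in the frame of dispenser above 0.13 m).
It fails at once if the gate is worked by hand instead of by the pad (contact force between the fingers and lever_c1 above 0.5 N).
It fails at once if a bystander is shoved, lifted or knocked over (distance of any of bottle, dosing_cup, scrub_brush from where it was at the start of the episode above 0.02 m or angle between any of bottle, dosing_cup, scrub_brush's own z axis and vertical above 0.2 rad).
It also fails if it takes over 38 s, if anything falls off the work surface, if the arm or the gripper's body presses on something with over 40 N, if the wrist force passes 120 N, or if a joint passes its speed limit or range.

## Working session

There is one attempt and no reset: what is moved stays moved. The work goes in short steps, Python scripts to look and compute and a shell command to move; the robot and the scene stay as the last step left them, time stands still between calls to the robot, and variables do not carry over. Pictures are saved under pics/ and viewed, and the job is handed in when it is done.

```bash
ls; mkdir -p pics
python3 - <<'E'
from plant import ctrl
import cv2,json
s=ctrl.get_state()
print(s)
for n in ["side","top","wrist"]:
    cv2.imwrite(f"pics/{n}0.png",ctrl.snapshot(n)[:,:,::-1]); print(n,ctrl.camera_model(n))
E
```

```text
pics
{'time': 0.0, 'joint_pos': array([ 8.11652528e+01,  2.20927986e+01,  3.78293687e-01, -3.09413155e-02,
       -6.84121445e+01, -1.48181490e+01]), 'qd': array([ 0.01048152,  0.13547159,  0.01003646,  0.07711023, -0.02706182,
       -0.02180818]), 'tau': array([ 3.81654627e-04, -3.92293596e+01,  1.88398898e+01,  4.18622106e+00,
       -4.59960167e-03, -1.60018068e-06]), 'position': array([0.25061163, 0.57232543, 0.40358449]), 'eef_rot': array([[ 9.15912810e-01, -4.01376414e-01, -8.35673746e-04],
       [-4.01377276e-01, -9.15910390e-01, -2.10705011e-03],
       [ 8.03179491e-05,  2.26529464e-03, -9.99997431e-01]]), 'contact_force': array([0.53419449, 0.04253462, 0.30040963]), 'wrist_torque': array([ 0.02433513, -0.02362345, -0.01070555]), 'gripper_width': 0.08534423774231929}
side {'vfov': 52.20104992425468, 'cx': 253.1178769647035, 'cy': 193.87928724647023, 'distortion': array([-0.02629758,  0.        ,  0.        ,  0.        ,  0.        ]), 'world_from_camera': array([[ 0.9866158 , -0.0970862 ,  0.13100963,  0.46290393],
       [-0.16285963, -0.62672311,  0.76203339, -0.6845459
[... 390 characters left out ...]
.9985679 , -0.05326665,  0.00498097,  0.00955646],
       [ 0.00616314, -0.20702045, -0.9783172 ,  1.0574565 ],
       [ 0.        ,  0.        ,  0.        ,  1.        ]])}
wrist {'vfov': 62.20296388146827, 'cx': 261.1373717976713, 'cy': 193.7845768134395, 'distortion': array([-0.08482724,  0.        ,  0.        ,  0.        ,  0.        ]), 'hand_eye': array([[ 9.42561919e-04, -9.60300140e-01, -2.78967297e-01,
         7.04255008e-02],
       [ 9.99999428e-01,  7.64337436e-04,  7.47643310e-04,
        -2.84749354e-04],
       [-5.04736827e-04, -2.78967842e-01,  9.60300312e-01,
         2.92783680e-02],
       [ 0.00000000e+00,  0.00000000e+00,  0.00000000e+00,
         1.00000000e+00]])}
```

View pics/side0.png

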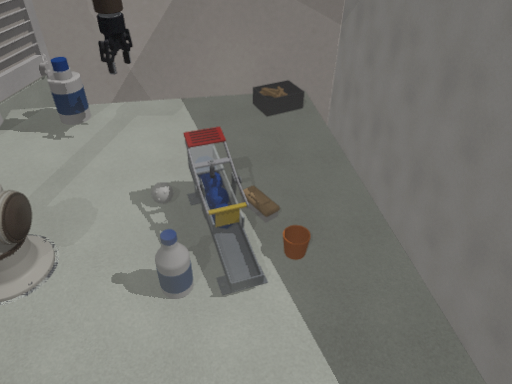

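View pics/top0.png

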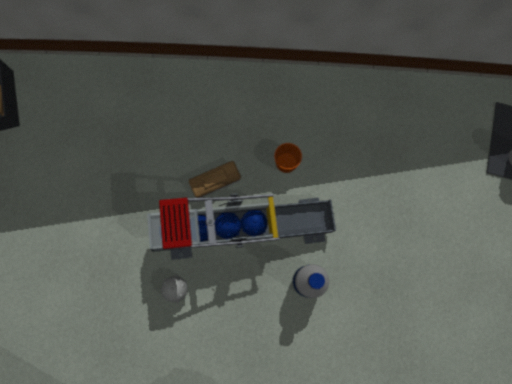

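View pics/wrist0.png

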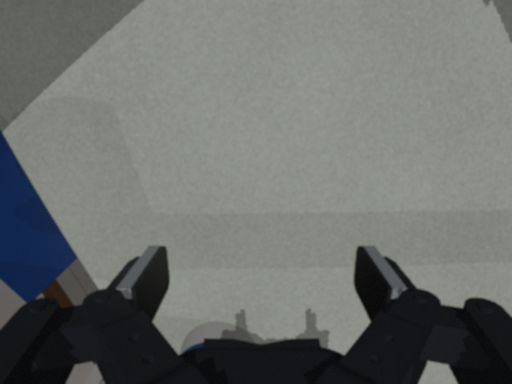

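The top view shows the dispenser with its red pad near pixel (175,222) and the trough at about (305,220). In the side view the pad is near (205,138). I'll zoom in on the pad corners.

Run:
```python
import cv2,numpy as np
a=cv2.imread("pics/top0.png")[180:270,140:345]; cv2.imwrite("pics/topz.png",cv2.resize(a,None,fx=3.9,fy=3.9,interpolation=cv2.INTER_CUBIC))
a=cv2.imread("pics/side0.png")[120:300,150:290]; cv2.imwrite("pics/sidez.png",cv2.resize(a,None,fx=3.3,fy=3.3,interpolation=cv2.INTER_CUBIC))
for n,roi in (("top",(140,180,240,270)),("side",(170,120,250,160))):
    im=cv2.imread(f"pics/{n}0.png").astype(int)
    m=((im[:,:,2]>90)&(im[:,:,1]<60)&(im[:,:,0]<60)).astype(np.uint8)
    k=np.zeros_like(m);x0,y0,x1,y1=roi;k[y0:y1,x0:x1]=m[y0:y1,x0:x1]
    k=cv2.morphologyEx(k,cv2.MORPH_CLOSE,np.ones((5,5)))
    c=max(cv2.findContours(k,0,2)[0],key=cv2.contourArea)
    print(n,k.sum(),cv2.approxPolyDP(cv2.convexHull(c),3,True)[:,0].tolist(),cv2.minAreaRect(c))
```

```text
top 1379 [[186, 198], [191, 244], [164, 247], [160, 200]] ((174.65982055664062, 222.2581787109375), (48.074485778808594, 29.152511596679688), 84.80557250976562)
side 537 [[224, 138], [188, 146], [184, 133], [219, 127]] ((204.0432891845703, 136.7511444091797), (14.476068496704102, 38.90868377685547), 80.21759033203125)
```

View pics/topz.png

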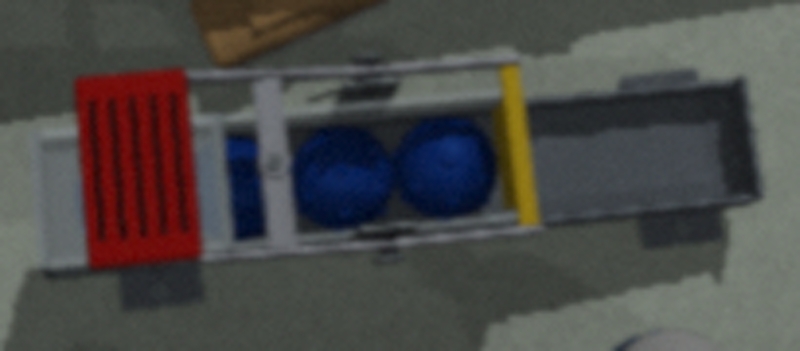

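View pics/sidez.png

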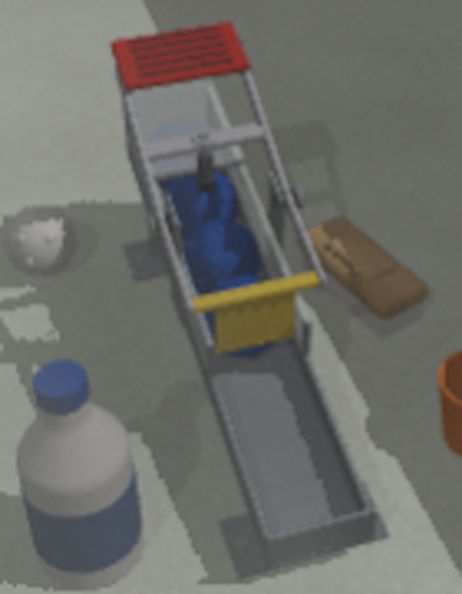

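```bash
cat > h.py <<'E'
import numpy as np,cv2
def proj(m,P):
    W=np.array(m["world_from_camera"]);T=np.linalg.inv(W)
    f=192/np.tan(np.radians(m["vfov"]/2));K=np.array([[f,0,m["cx"]],[0,f,m["cy"]],[0,0,1]])
    return cv2.projectPoints(np.asarray(P,float),cv2.Rodrigues(T[:3,:3])[0],T[:3,3],K,np.array(m["distortion"]))[0][:,0]
def d2w(p,P):
    c,s=np.cos(p[2]),np.sin(p[2]);P=np.atleast_2d(P)
    return np.c_[p[0]+c*P[:,0]-s*P[:,1],p[1]+s*P[:,0]+c*P[:,1],P[:,2]]
def pad(a=0.14,c=(0.128,0.216)):
    return np.array([[sx*.048,c[0]+sy*.028*np.cos(a),c[1]+sy*.028*np.sin(a)] for sx,sy in((1,-1),(-1,-1),(-1,1),(1,1))])
E
python3 - <<'E'
from h import *;from plant import ctrl
from scipy.optimize import least_squares
top=np.array([[186.5,198],[191.5,245],[163.5,248],[159.5,200]])
side=np.array([[225,138.5],[188,146.5],[184,133],[219.5,126.5]])
mt,ms=ctrl.camera_model("top"),ctrl.camera_model("side")
f=lambda p:np.r_[(proj(mt,d2w(p,pad()))-top).ravel(),(proj(ms,d2w(p,pad()))-side).ravel()]
r=least_squares(f,[.5,.1,0]);p=r.x
print(p,np.degrees(p[2]),np.round(r.fun.reshape(-1,2),1).tolist())
for k in (1,2):
    g=lambda p:f(p)[:8] if k==1 else f(p)[8:]
    print(k,least_squares(g,p).x)
pts=np.array([[0,-.128,.034],[0,-.057,.06],[.037,-.207,.05],[-.037,-.207,.05]])
print("check top",proj(mt,d2w(p,pts)).round().tolist(),"side",proj(ms,d2w(p,pts)).round().tolist())
print("pad rest",d2w(p,[0,.128,.216]),"down",d2w(p,[0,.145,.162]))
E
```

```text
[0.50848387 0.03885047 0.18271273] 10.468668323050256 [[1.2, -1.1], [1.2, 0.9], [-0.4, 1.2], [-0.8, -0.3], [1.4, 0.1], [-0.0, -1.0], [-1.2, -1.5], [0.5, -1.3]]
1 [0.50851581 0.039441   0.18000644]
2 [0.50908941 0.03512736 0.19282568]
check top [[298.0, 219.0], [268.0, 222.0], [330.0, 198.0], [335.0, 230.0]] side [[238.0, 259.0], [228.0, 230.0], [266.0, 276.0], [233.0, 285.0]]
pad rest [[0.48522655 0.16471984 0.216     ]] down [[0.48213768 0.18143686 0.162     ]]
```

The pose fit is consistent: residuals are about 1 px and the trough corners land within about 2.5 px. The dispenser is at (0.508, 0.039) with a yaw of 10.5°. Next I'll close the fingers and move above the pad at dispenser y = 0.140, raised 5 cm and spun 56°.

```bash
python3 -m handwheel '[{"x":1,"y":0.7,"z":-3,"spin":4,"hand":0},{"x":4,"y":2.9,"z":-5,"spin":10,"hand":0},{"x":8,"y":5.8,"z":-5,"spin":16,"hand":0},{"x":13,"y":9.4,"z":-5,"spin":23,"hand":0},{"x":18,"y":13,"z":-5,"spin":30,"hand":0},{"x":23,"y":16.6,"z":-5,"spin":37,"hand":0},{"x":28,"y":20.3,"z":-5,"spin":44,"hand":0},{"x":33,"y":23.9,"z":-5,"spin":50,"hand":0},{"x":36,"y":26,"z":-5,"spin":55,"hand":0},{"x":37.2,"y":26.9,"z":-5,"spin":56,"hand":0}]' 20
python3 -m handwheel '[{"hand":0},{"hand":0},{"hand":0}]'
python3 - <<'E'
from h import *;from plant import ctrl
s=ctrl.get_state();print(s["time"],s["position"],s["eef_rot"].round(3).tolist(),s["contact_force"],s["gripper_width"])
a=ctrl.snapshot("side")[90:310,130:310,::-1];b=ctrl.snapshot("top")[150:300,120:350,::-1]
cv2.imwrite("pics/s1.png",cv2.resize(a,None,fx=2.7,fy=2.7));cv2.imwrite("pics/t1.png",cv2.resize(b,None,fx=3,fy=3))
E
```

```text
time: 1.4
position: [0.4841, 0.1752, 0.4545]
eef_rot: [[0.177, -0.984, -0.001], [-0.984, -0.177, -0.0], [0.0, 0.001, -1.0]]
contact_force: [0.3, 0.2, -0.9]
gripper_width: -0.0001
1.4 [0.48414612 0.17515013 0.45445272] [[0.177, -0.984, -0.001], [-0.984, -0.177, -0.0], [0.0, 0.001, -1.0]] [ 0.3447394   0.24956203 -0.9443729 ] -0.0001471379174655858validation failed for argument at $[0]...
```

The second call was refused, probably because it needs the pose keys as well. The arm is where I wanted it and the hand is shut.

```bash
ls pics
```

```text
s1.png
side0.png
sidez.png
t1.png
top0.png
topz.png
wrist0.png
```

View pics/s1.png

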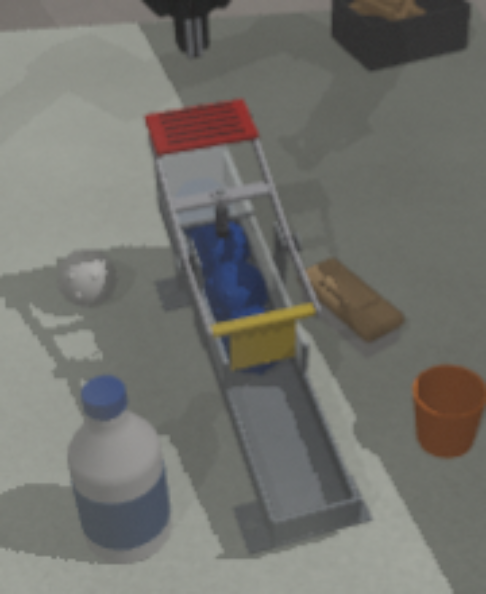

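View pics/t1.png

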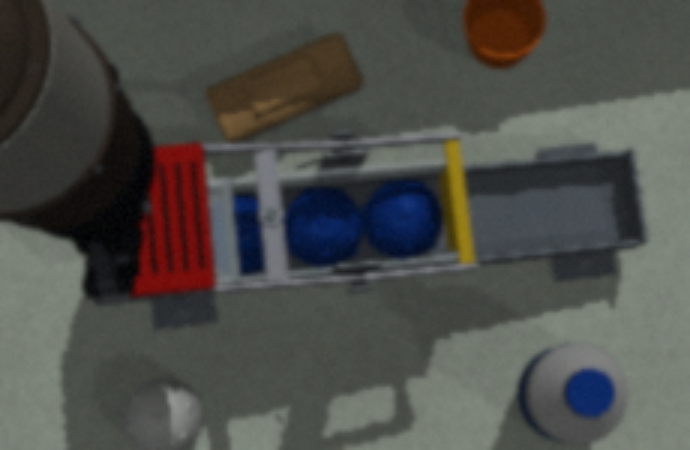

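```bash
python3 - <<'E'
from h import *;from plant import ctrl
print(proj(ctrl.camera_model("side"),[[.484,.175,.2815],[.484,.175,.2685]]))
E
python3 -m handwheel '[{"x":0,"y":0,"z":2,"spin":0,"hand":0},{"x":0,"y":0,"z":4,"spin":0,"hand":0},{"x":0,"y":0,"z":5,"spin":0,"hand":0},{"x":0,"y":0,"z":5,"spin":0,"hand":0}]'
python3 - <<'E'
from h import *;from plant import ctrl
a=ctrl.snapshot("side")[90:310,130:310,::-1]
cv2.imwrite("pics/s2.png",cv2.resize(a,None,fx=2.7,fy=2.7))
E
```

```text
[[201.76913951 109.10242855]
 [202.16662832 114.00036634]]
time: 2.0
position: [0.4832, 0.1776, 0.4043]
eef_rot: [[0.181, -0.983, -0.001], [-0.983, -0.181, -0.001], [0.001, 0.001, -1.0]]
contact_force: [0.9, 0.5, 0.6]
gripper_width: 0.0001
```

View pics/s2.png

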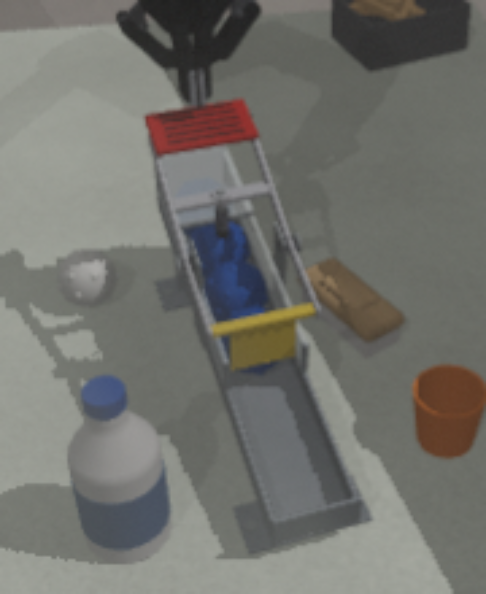

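The fingertips are above the uphill half of the pad with about 13 mm to go and no contact yet. Now the press, shifted 5 mm downhill.

```bash
python3 -m handwheel '[{"x":0.5,"y":0,"z":0.8,"spin":0,"hand":0},{"x":0.5,"y":0,"z":1.8,"spin":0,"hand":0},{"x":0.5,"y":0,"z":2.8,"spin":0,"hand":0},{"x":0.5,"y":0,"z":3.8,"spin":0,"hand":0},{"x":0.5,"y":0,"z":4.8,"spin":0,"hand":0},{"x":0.5,"y":0,"z":5.6,"spin":0,"hand":0},{"x":0.5,"y":0,"z":6.2,"spin":0,"hand":0},{"x":0.5,"y":0,"z":6.4,"spin":0,"hand":0}]'
```

```text
time: 3.05
position: [0.485, 0.1736, 0.3414]
eef_rot: [[0.18, -0.984, 0.004], [-0.984, -0.18, 0.005], [-0.004, -0.005, -1.0]]
contact_force: [-3.0, 8.0, 6.8]
gripper_width: 0.0001
```

Run:
```python
from h import *;from plant import ctrl
a=ctrl.snapshot("side")[90:310,130:310,::-1]
cv2.imwrite("pics/s3.png",cv2.resize(a,None,fx=2.7,fy=2.7))
p=[.5085,.0389,.1827]
print(proj(ctrl.camera_model("side"),d2w(p,pad(-.28,(.145,.162)))).round(1).tolist())
```

```text
[[224.9, 149.4], [188.1, 156.3], [184.2, 150.4], [219.4, 143.9]]
```

View pics/s3.png

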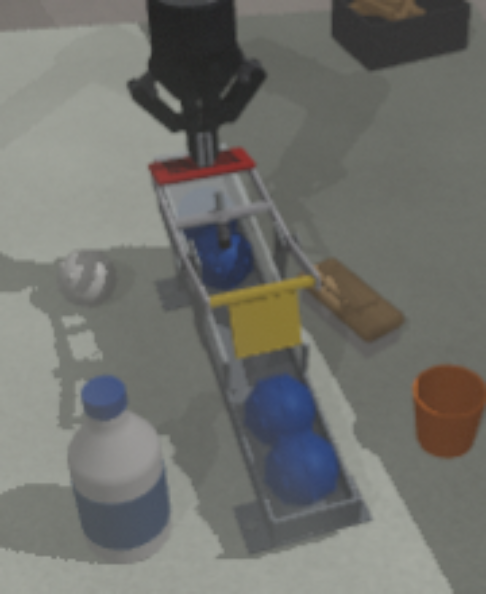

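Both balls are already in the trough, at about (280,410) and (302,465), and the third is held by the foot. The pad corners match the predicted fully-down position. I'll hold for about 0.5 s more and then let up.

```bash
python3 -m handwheel '[{"x":0,"y":0,"z":0,"spin":0,"hand":0},{"x":0,"y":0,"z":0,"spin":0,"hand":0},{"x":0,"y":0,"z":0,"spin":0,"hand":0},{"x":0,"y":0,"z":0,"spin":0,"hand":0}]'
python3 - <<'E'
from h import *;from plant import ctrl
a=ctrl.snapshot("side")[90:310,130:310,::-1]
cv2.imwrite("pics/s4.png",cv2.resize(a,None,fx=2.7,fy=2.7))
E
```

```text
time: 3.6
position: [0.485, 0.1736, 0.3417]
eef_rot: [[0.181, -0.984, 0.004], [-0.984, -0.18, 0.005], [-0.004, -0.005, -1.0]]
contact_force: [-2.3, 7.0, 6.6]
gripper_width: -0.0004
```

View pics/s4.png

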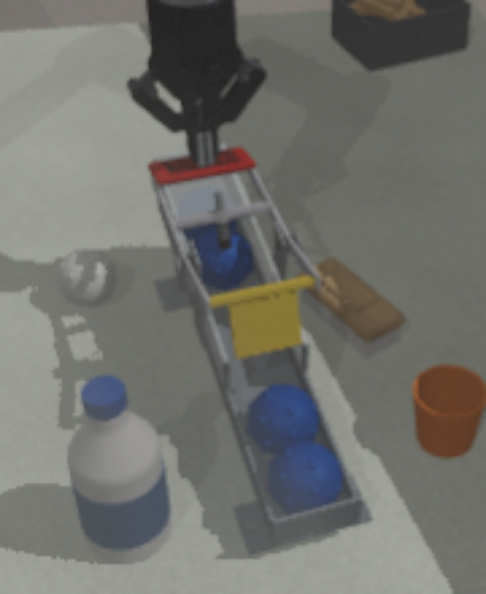

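Two balls are at rest in the trough and the others are held. Lifting off now.

```bash
python3 -m handwheel '[{"x":0,"y":0,"z":-2,"spin":0,"hand":0},{"x":0,"y":0,"z":-5,"spin":0,"hand":0},{"x":0,"y":0,"z":-8,"spin":0,"hand":0},{"x":0,"y":0,"z":-11,"spin":0,"hand":0},{"x":0,"y":0,"z":-14,"spin":0,"hand":0},{"x":0,"y":0,"z":-15,"spin":0,"hand":0},{"x":0,"y":0,"z":-15,"spin":0,"hand":0},{"x":0,"y":0,"z":-15,"spin":0,"hand":0},{"x":0,"y":0,"z":-15,"spin":0,"hand":0},{"x":0,"y":0,"z":-15,"spin":0,"hand":0}]'
python3 -m handwheel '[{"x":0,"y":0,"z":0,"spin":0,"hand":0},{"x":0,"y":0,"z":0,"spin":0,"hand":0},{"x":0,"y":0,"z":0,"spin":0,"hand":0},{"x":0,"y":0,"z":0,"spin":0,"hand":0},{"x":0,"y":0,"z":0,"spin":0,"hand":0},{"x":0,"y":0,"z":0,"spin":0,"hand":0},{"x":0,"y":0,"z":0,"spin":0,"hand":0},{"x":0,"y":0,"z":0,"spin":0,"hand":0}]'
python3 - <<'E'
from h import *;from plant import ctrl
a=ctrl.snapshot("side")[90:310,130:310,::-1];b=ctrl.snapshot("top")[150:300,120:350,::-1]
cv2.imwrite("pics/s5.png",cv2.resize(a,None,fx=2.7,fy=2.7));cv2.imwrite("pics/t5.png",cv2.resize(b,None,fx=3,fy=3))
p=[.5085,.0389,.1827]
print(proj(ctrl.camera_model("side"),d2w(p,pad())).round(1).tolist())
for n,o in (("side",(130,90,2.7)),("top",(120,150,3))):
  q=proj(ctrl.camera_model(n),d2w(p,[[0,-.175,.065],[0,-.115,.065]]));print(n,((q-o[:2])*o[2]).round().tolist())
E
```

```text
time: 4.9
position: [0.4845, 0.172, 0.49]
eef_rot: [[0.18, -0.984, -0.001], [-0.984, -0.18, -0.001], [0.001, 0.001, -1.0]]
contact_force: [-0.6, -0.1, -0.8]
gripper_width: -0.0001
time: 5.9
position: [0.4844, 0.1719, 0.4907]
eef_rot: [[0.18, -0.984, -0.0], [-0.984, -0.18, -0.0], [0.0, 0.0, -1.0]]
contact_force: [0.5, -0.1, -0.3]
gripper_width: 0.0002
[[226.4, 138.6], [188.0, 145.5], [182.8, 131.5], [220.0, 125.2]]
side [[309.0, 471.0], [286.0, 419.0]]
top [[599.0, 194.0], [521.0, 204.0]]
```

View pics/s5.png

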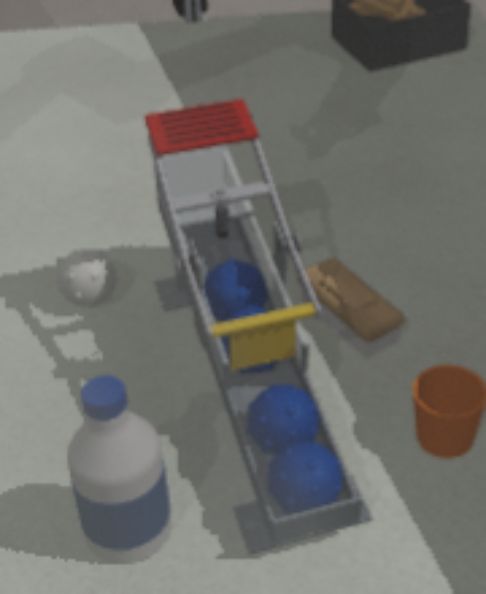

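View pics/t5.png

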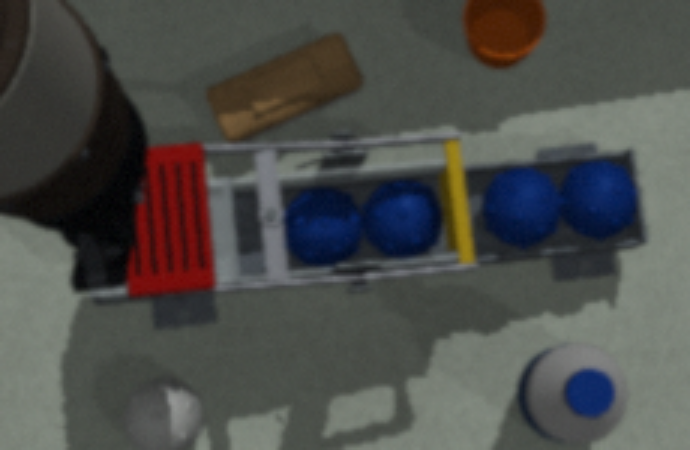

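The gate is shut and the pad is back at its rest position. Two balls lie in the trough where expected, at (599,198) and (521,206) in the top crop, and two are behind the gate. The bystanders have not moved, so I'll hand in.

```bash
python3 -c "
from plant import ctrl
print(ctrl.hand_in())"
```

```text
the job is handed in; nothing more can be done
None
```

The job is done and handed in: one full press of the red pad with the closed fingertips let two balls out. The arm then lifted clear, 5.9 s into the 38 s allowed; the hand-in itself gave no verdict.

- **Press:** the pad matched its predicted fully-down position in the side view. I held it there for at least 0.6 s with both balls in the trough, at about 6.7 N vertical plus about 8 N sideways.
- **Balls:** the last pictures show two balls in the trough at the expected spots (within about 1–2 px) and two behind the shut gate. I took only one set of pictures about 2 s after release, so I did not measure that they had stopped moving.
- **Lever and bystanders:** the pad is back at its rest position. The bottle, cup and brush look unmoved, and the arm reads no contact.
- **What disagreed:**
  - One move call was refused as badly formed and moved nothing.
  - The two cameras placed the dispenser about 4 mm and 0.7° apart, well within the size of the pad.

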